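# Pop the fuse hatch of the hot-air welding station

### The arm

A 7-joint arm with a two-finger parallel gripper is mounted at the origin on the work surface. World frame = base frame: x ahead of the robot, y to its left, z up, the work surface at z = 0. Lengths are in m, angles in rad, forces in N, time in s.
With the tool pointing down it reaches from about 0.425 to 0.925 m from the base axis. Payload 6.8 kg.
Tool frame: the origin (TCP) lies midway between the tips of the shut fingers; the grasp point (between the pads) lies 19 mm behind it; z points along the fingers, x is the direction in which the jaws open and shut, and the axes are right-handed (so a half turn about z gives the same grasp; the last joint's range is limited). The gripper opens to 85 mm and grips with 20 to 120 N. Pads are 22 mm wide; open, the fingers measure 114 mm over their backs; the gripper's body (76 mm by 85 mm) begins 54 mm behind the grasp point. The pads swing forward as they close: fully open they stand 13 mm farther back than shut.
Start: joints at [-1.215, 0.477, 0.022, 1.555, -0.011, 1.109, -0.083], TCP at [0.302, 0.604, 0.231] pointing down, gripper open.
Joint ranges: [-2.96, 2.96], [-0.34, 2.1], [-1.41, 1.46], [0.24, 2.44], [-1.37, 4.51], [0.17, 1.92], [-2.96, 2.96]. Speed limits (rad/s): [2.39, 2.39, 3.14, 3.14, 3.14, 3.14, 3.14].

### API

Orientations are given as a unit quaternion [w, x, y, z].
In Python, from station import bot gives the robot as it stands.
- The arm moves only by the tool step_arm, never from a script. Its argument "increments" is a list of rows, each a list of 7 numbers: the shift along the tool's x, y, z in cm, then the turn, a rotation vector about the tool's x, y, z in degrees, then the closure, from 0 (fully open) to 1 (shut). A call has 1 to 20 rows; each row shifts and turns the commanded pose from where the row before left it, along the tool's axes as they then stand; what a row does not reach is not made up. A row lasts 1/10 s, in which the tool goes at most 50 mm and 8.59 degrees, less where a joint would pass 70% of its speed; a pose out of reach is approached as far as the arm can. A call is refused whole if a number of a shift passes 5 or a number of a turn 8.59, either way. A call with a gripper value outside its range is refused whole. The fingers move at their own pace and stop on an object; "squeeze" is the grip in N (left out, the last holds). Time passes only in rows, so rows that do not move let the fingers close. It gives the time, the measured TCP pose, the force and the opening at its end, in the units of the state.
- bot.get_obs(): the state, without advancing time (a new reading comes with each control period).
- bot.read_camera(name): name is "scene" or "top" or "wrist"; returns a dict with "pixels" (420x560x3 uint8, red, green, blue), "vertical_fov" (degrees; the focal length in pixels is half the picture's height over the tangent of half this angle, whatever the lens; pixels are square), "cx", "cy" (the principal point, pixels), "camera_from_world" (4x4, takes a point from world to camera coordinates). Camera axes: x right, y down, z forward; pixel columns grow to the right and rows downward; lengths in m; the calibration is good to about 2 mm. A picture is of the moment at which its call begins. There is no depth.
- bot.hand_in(): hands the job in, once; it reports no verdict.
Trained networks look in a picture, given as the dict that the camera call returned (one of the last four; its "shot" number tells which), for a name from the list of things; names that differ only in an ending like _2 or _b are one class to them, and where a whole thing is asked for, a point or a joint stands for the part that bears it (a point fixed in the world has none). Each returns a list of dicts, best first, with "score" (0 to 1); they miss things now and then, are a little off and sometimes report something else, mostly with a low value. They report only what shows in the picture. A call takes as long as a camera call.
- bot.find_in(picture, query): "point" ([column, row] in pixels, amid what is visible of it).
- bot.cut_out(picture, query): "pixels" (420x560 bool, what is visible of it) and "point" ([column, row] in pixels, amid what is visible of it).
- bot.pinpoint(picture, query): "point" ([column, row] in pixels: a listed point, or the origin of a listed thing).
The state is a dict: "t": time; "q": joint angles; "joint_vel": joint speeds; "joint_torque": joint torques, N m; "eef_pos": TCP position; "tool_rot": TCP orientation; "contact_force": force on the tool from outside, world axes, zero at the start; "torque": the same for the moment, N m; "gripper_width": opening from 0.0 (shut) to 1.0 (fully open).
Only numpy, scipy, OpenCV 4.12 (cv2) and the standard library are available. Lean on these libraries where they do the work, as an engineer would, in place of code of your own. Each camera call takes 0.05 s, during which the arm holds its last target.

### The job

On top of the grey welding station, press the round pad of the fuse hatch down with a fingertip, once and all the way, until the push-push latch releases at the bottom; then let go so that the hatch springs open, take the hand away and see that it stays open. Once it is open do not push it again (it would latch shut for good), and leave the blank cover, the nozzle, the jar, the offcut and the screwdriver alone.

Things in the scene. Friction and masses are not known exactly. Their poses are not given: they have to be found in the camera images.
- hatch (a joint): Hatch angle, rad: 0 shut, flush in its module; about -0.085 pressed in to the hard bottom; about 0.75 sprung open, free edge up. Push-push: pressed from shut to within 0.5 mm of the bottom for 0.2 s it releases and springs open (in 0.5 s) as the finger withdraws; pressed part way it returns to shut. Pushed to the bottom again from open, it latches shut for good.
- press_pad (a point): Top centre of the round raised pad on the hatch (26 mm across, 5 mm proud): the spot to press. 60 mm from the hinge, 20 mm from the free edge, 85 mm above the table when shut; moves with the hatch. Pressing straight down takes 4 to 6 N for 5 mm, then a hard bottom. On opening it swings up about 40 mm and back about 20 mm (+x of the module).
- hatch_hinge (a point): Middle of the hatch's hinge line, on the fuse module, 77 mm above the table. Its y axis is the hinge line; x points from the hatch's free edge to the hinge. The hatch is a grey plastic flap 80 mm (hinge to free edge) x 84 mm wide x 5 mm.
- station: Hot-air welding station, fixed: grey box 190 (x) x 270 (y) x 50 mm high, with two low dials (11 mm high, 30 mm across) and a dark display along its front (-x) strip. Origin at the centre of its underside, on the table; x points from front to back. Two modules stand side by side on it, in either order.
- fuse_module: Fixed grey plastic module 110 x 110 x 30 mm on top of the station with the fuse hatch in its top (told by the single round raised pad). Origin at the centre of its underside, 50 mm above the table; axes parallel to the station's.
- blank_module: Fixed blank cover of the same size and colour beside it, top 80 mm above the table: solid, flat, a screw head in each of its four corners, no pad. Nothing to do there: not to be pressed. Origin as for the fuse module.
- nozzle: Loose steel nozzle, 26 mm across at the foot, tapered, 45 mm tall, standing upright on the front strip of the station. Origin at the centre of its underside. Not to be moved.
- jar: Loose closed clear jar, 68 mm across, 100 mm tall, on the table beside the station. Origin at the centre of its underside. Not to be moved.
- offcut: Loose speckled recycled-plastic offcut, 130 x 70 x 12 mm, flat on the table beside the station. Origin at the centre of its underside. Not to be moved.
- screwdriver: Loose screwdriver with black handle lying on the table behind the station (+x), about 200 mm long. Origin under its middle. Not to be moved.

How it is judged:
On the way, in this order (a step that is already met when the one before it is completed fails the run):
1. the fingers press the fuse hatch in, near the bottom of its travel (value of joint hatch below -0.05 rad and contact force between the fingers and hatch above 1 N), for 0.05 s.
2. let go, the hatch has sprung open and stands open untouched (value of joint hatch above 0.55 rad and contact force between anything else and hatch below 0.1 N), for 0.5 s.
At the end, for the whole second after the job is handed in: The fuse hatch stands open by more than 0.55 rad, at rest and untouched, and nozzle, jar, offcut and screwdriver are within 20 mm of where they were (value of joint hatch above 0.55 rad and velocity of joint hatch between -0.1 and 0.1 rad/s and distance of each of nozzle, jar, offcut, screwdriver from where it was at the start of the episode below 0.02 m).
It fails at once if the blank cover is pressed (over 3 N) (contact force between any of the arm, the fingers and blank_module above 3 N).
It fails at once if the nozzle is moved or lifted (distance of nozzle from where it was at the start of the episode above 0.02 m).
It fails at once if the jar is moved or lifted (distance of jar from where it was at the start of the episode above 0.02 m).
It fails at once if the offcut is moved or lifted (distance of offcut from where it was at the start of the episode above 0.02 m).
It fails at once if the screwdriver is moved or lifted (distance of screwdriver from where it was at the start of the episode above 0.02 m).
It also fails if it takes over 32 s, if anything falls off the work surface, if the arm or the gripper's body presses on something with over 40 N, if the wrist force passes 120 N, or if a joint passes its speed limit or range.

## Working session

There is one attempt and no reset: what is moved stays moved. The work goes in short steps, Python scripts to look and compute and a tool call to move; the robot and the scene stay as the last step left them, time stands still between calls to the robot, and variables do not carry over. Pictures are saved under pics/ and viewed, and the job is handed in when it is done.

Besides the shell and the picture viewer there is one more tool, called after "Call:" in YAML: its name, and indented under it one key for each argument. step_arm: Moves the arm, as the interface text tells. Its arguments: {"type":"object","properties":{"increments":{"type":"array"},"squeeze":{"type":"number"}},"required":["increments"]}

```bash
mkdir -p pics; cat > h.py <<'E'
import numpy as np, cv2
from station import bot
def ray(p,uv):
    H=p["pixels"].shape[0]; f=H/2/np.tan(np.radians(p["vertical_fov"])/2)
    d=np.array([(uv[0]-p["cx"])/f,(uv[1]-p["cy"])/f,1.]); T=np.array(p["camera_from_world"]); R=T[:3,:3]
    return -R.T@T[:3,3], R.T@d
def onz(p,uv,z):
    o,d=ray(p,uv); return o+d*(z-o[2])/d[2]
def proj(p,X):
    H=p["pixels"].shape[0]; f=H/2/np.tan(np.radians(p["vertical_fov"])/2)
    T=np.array(p["camera_from_world"]); c=T[:3,:3]@X+T[:3,3]
    return f*c[0]/c[2]+p["cx"], f*c[1]/c[2]+p["cy"]
def save(p,n): cv2.imwrite("pics/"+n,cv2.cvtColor(p["pixels"],cv2.COLOR_RGB2BGR))
E
python3 - <<'E'
from h import *
s=bot.get_obs(); print({k:np.round(v,3) for k,v in s.items()})
Z=dict(press_pad=.085,hatch_hinge=.077,station=0,fuse_module=.05,blank_module=.05,nozzle=.05,jar=0,offcut=0,screwdriver=0)
for c in ["scene","top","wrist"]:
    p=bot.read_camera(c); save(p,c+"0.png")
    print(c, np.round(ray(p,(p["cx"],p["cy"]))[0],3))
    for n,z in Z.items():
        for r in bot.pinpoint(p,n)[:2]:
            print(n,round(r["score"],2),np.round(r["point"]),np.round(onz(p,r["point"],z),3))
E
```

```text
{'t': np.float64(0.0), 'q': array([-1.215,  0.478,  0.022,  1.556, -0.011,  1.109, -0.083]), 'joint_vel': array([0.001, 0.001, 0.001, 0.002, 0.001, 0.001, 0.003]), 'joint_torque': array([-0.0000e+00, -5.9644e+01,  1.6080e+00, -2.8121e+01,  1.2000e-02,
        9.0000e-03,  0.0000e+00]), 'eef_pos': array([0.302, 0.603, 0.23 ]), 'tool_rot': array([ 0.001,  0.851,  0.526, -0.001]), 'contact_force': array([-0.514, -0.395, -0.166]), 'torque': array([-0.015,  0.002,  0.005]), 'gripper_width': np.float64(0.996)}
scene [1.299 0.383 0.946]
press_pad 0.86 [317. 195.] [0.539 0.14  0.085]
hatch_hinge 0.71 [308. 216.] [0.596 0.142 0.077]
station 0.6 [294. 208.] [0.524 0.083 0.   ]
fuse_module 0.71 [315. 212.] [0.558 0.145 0.05 ]
blank_module 0.93 [257. 198.] [0.567 0.01  0.05 ]
nozzle 0.56 [311. 176.] [0.458 0.098 0.05 ]
jar 0.78 [202. 196.] [ 0.572 -0.135  0.   ]
offcut 0.91 [388. 238.] [0.527 0.306 0.   ]
screwdriver 0.55 [265. 258.] [0.68  0.078 0.   ]
top [0.41  0.058 1.079]
press_pad 0.9 [255. 255.] [0.53  0.136 0.085]
hatch_hinge 0.91 [254. 223.] [0.596 0.146 0.077]
hatch_hinge 0.54 [257. 245.] [0.551 0.135 0.077]
station 0.71 [284. 264.] [0.526 0.079 0.   ]
fuse_module 0.79 [255. 249.] [0.547 0.14  0.05 ]
fuse_module 0.42 [274. 297.] [0.453 0.092 0.05 ]
blank_module 0.75 [314. 246.] [0.564 0.02  0.05 ]
nozzle 0.46 [274. 298.] [0.452 0.092 0.05 ]
jar 0.85 [384. 250.] [ 0.573 -0.133  0.   ]
offcut 0.97 [181. 253.] [0.533 0.303 0.   ]
screwdriver 0.75 [291. 193.] [0.685 0.075 0.   ]
screwdriver 0.63 [286. 267.] [0.521 0.074 0.   ]
wrist [0.242 0.634 0.373]
```

```bash
python3 - <<'E'
from h import *
for c,b in [("scene",(150,120,430,330)),("top",(150,150,430,360))]:
    im=cv2.imread(f"pics/{c}0.png")[b[1]:b[3],b[0]:b[2]]
    cv2.imwrite(f"pics/{c}0z.png",cv2.resize(im,(784,588),interpolation=cv2.INTER_CUBIC))
E
```

```text
(no output)
```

View pics/scene0z.png

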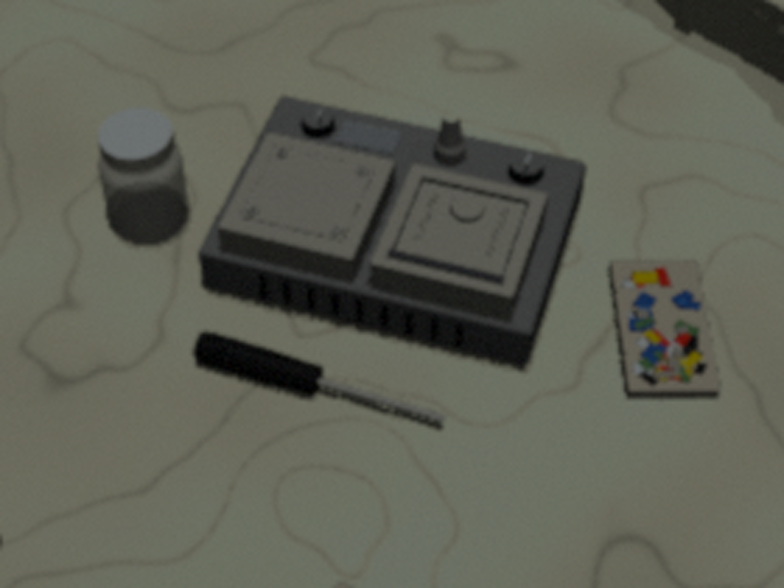

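View pics/top0z.png

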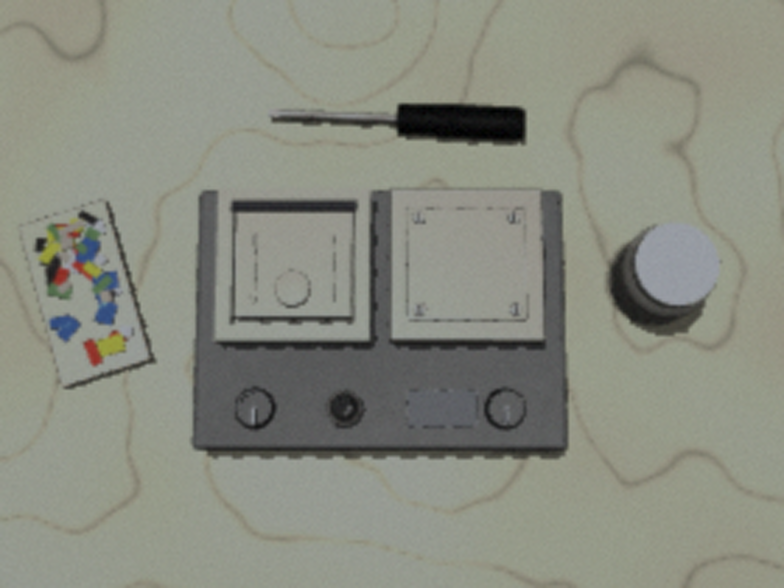

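The top view (zoomed) shows the fuse module at left, its pad at full-picture pixel about (254, 253). The blank cover is on the right, the nozzle at (273, 295), the jar on the right and the offcut on the left. The scene view agrees. Next I'll refine the pad position and the station yaw.

```bash
python3 - <<'E'
from h import *
t=bot.read_camera("top"); s=bot.read_camera("scene")
f=lambda u,v,b:(b[0]+u/2.8,b[1]+v/2.8)
T=(150,150);S=(150,120)
print("pad top",onz(t,f(292,288,T),.085),"scene",onz(s,f(466,207,S),.085))
for p in (t,s):
    for q in ("press_pad",):
        for r in bot.find_in(p,q)[:1]: print("find",r["point"],onz(p,r["point"],.085))
for n,u,v in [("FL",216,342),("FR",371,342),("BL",218,192),("BFL",391,342),("BFR",545,342),("hatchBL",233,206),("hatchBR",356,206),("hatchFL",233,318),("hatchFR",353,318)]:
    print(n,np.round(onz(t,f(u,v,T),.08),3))
for n,u,v in [("stFL",193,449),("stFR",567,449)]: print(n,np.round(onz(t,f(u,v,T),.05),3))
print("nozzle",onz(t,f(345,408,T),.06), bot.get_obs()["t"])
m=bot.cut_out(s,"press_pad"); print(m[0]["score"],m[0]["pixels"].sum(), m[0]["point"]) if m else 0
E
```

```text
pad top [0.53440562 0.13766498 0.085     ] scene [0.53748966 0.13865032 0.085     ]
find [254.4, 245.4] [0.54927784 0.13884835 0.085     ]
find [313.8, 198.8] [0.55295198 0.13835239 0.085     ]
FL [0.492 0.188 0.08 ]
FR [0.501 0.079 0.08 ]
BL [0.6   0.198 0.08 ]
BFL [0.502 0.065 0.08 ]
BFR [ 0.511 -0.044  0.08 ]
hatchBL [0.591 0.186 0.08 ]
hatchBR [0.598 0.098 0.08 ]
hatchFL [0.51  0.178 0.08 ]
hatchFR [0.517 0.093 0.08 ]
stFL [0.418 0.2   0.05 ]
stFR [ 0.439 -0.067  0.05 ]
nozzle [0.45486026 0.09383238 0.06      ] 1.7
0.66 1024 [313.8, 201.4]
```

Call:
step_arm:
  increments:
    - [-2.2,3.0,0,0,0,0,1]
    - [-2.2,3.0,0,0,0,0,1]
    - [-2.2,3.0,0,0,0,0,1]
    - [-2.2,3.0,0,0,0,0,1]
    - [-2.2,3.0,0,0,0,0,1]
    - [-2.2,3.0,0,0,0,0,1]
    - [-2.2,3.0,0,0,0,0,1]
    - [-2.2,3.0,0,0,0,0,1]
    - [-2.2,3.0,0,0,0,0,1]
    - [-2.2,3.0,0,0,0,0,1]
    - [-2.2,3.0,1,0,0,0,1]
    - [-2.2,3.0,1,0,0,0,1]
    - [-2.4,2.8,2,0,0,0,1]
    - [-2.5,2.9,2,0,0,0,1]
    - [0,0,2,0,0,0,1]
    - [0,0,0,0,0,0,1]
    - [0,0,0,0,0,0,1]
    - [0,0,0,0,0,0,1]

```text
t: 3.55
eef_pos: [0.5353, 0.1387, 0.1524]
tool_rot: [-0.0, 0.85, 0.526, 0.001]
contact_force: [-0.2, 0.9, -0.3]
gripper_width: 0.003
```

```bash
python3 - <<'E'
from h import *
out=[]
for c,b in [("scene",(230,110,370,250)),("wrist",(0,0,560,420))]:
    p=bot.read_camera(c); im=cv2.cvtColor(p["pixels"],cv2.COLOR_RGB2BGR)
    for X in [(.535,.1385,.085),bot.get_obs()["eef_pos"]]:
        u,v=proj(p,np.array(X)); print(c,u,v); cv2.circle(im,(int(u),int(v)),1,(0,0,255),-1)
    out.append(cv2.resize(im[b[1]:b[3],b[0]:b[2]],(400,400) if c=="scene" else (400,300),interpolation=cv2.INTER_CUBIC))
out[1]=cv2.copyMakeBorder(out[1],0,100,0,0,cv2.BORDER_CONSTANT)
cv2.imwrite("pics/over.png",np.hstack(out))
E
```

```text
scene 316.76162818838674 193.12607809261536
scene 318.0895797499526 171.04484701251587
wrist 288.86681558016994 224.72412180905258
wrist 289.2500021083047 268.8973587886236
```

View pics/over.png

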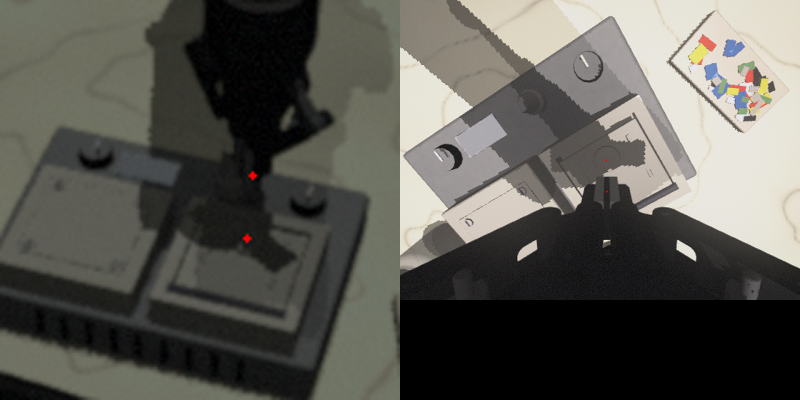

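The wrist picture shows the pad at zoom (606, 158), right on the projected target (605, 160). The scene view agrees, so I'm descending to just above the pad.

Call:
step_arm:
  increments:
    - [0,0,2,0,0,0,1]
    - [0,0,2,0,0,0,1]
    - [0,0,1.5,0,0,0,1]
    - [0,0,0.5,0,0,0,1]
    - [0,0,0,0,0,0,1]
    - [0,0,0,0,0,0,1]

```text
t: 4.25
eef_pos: [0.5355, 0.1377, 0.0922]
tool_rot: [0.0, 0.851, 0.526, 0.001]
contact_force: [-0.6, 0.2, 0.6]
gripper_width: 0.001
```

Call:
step_arm:
  increments:
    - [0,0,0.3,0,0,0,1]
    - [0,0,0.3,0,0,0,1]
    - [0,0,0.2,0,0,0,1]
    - [0,0,0,0,0,0,1]

```text
t: 4.65
eef_pos: [0.535, 0.1374, 0.0834]
tool_rot: [-0.0, 0.851, 0.526, 0.0]
contact_force: [-0.4, 0.2, 0.4]
gripper_width: -0.003
```

Call:
step_arm:
  increments:
    - [0,0,0.1,0,0,0,1]
    - [0,0,0.1,0,0,0,1]
    - [0,0,0,0,0,0,1]

```text
t: 4.95
eef_pos: [0.5349, 0.1373, 0.0814]
tool_rot: [-0.0, 0.851, 0.526, 0.0]
contact_force: [-0.9, -0.8, 1.8]
gripper_width: 0.003
```

Call:
step_arm:
  increments:
    - [0,0,0.1,0,0,0,1]
    - [0,0,0.1,0,0,0,1]
    - [0,0,0,0,0,0,1]

```text
t: 5.25
eef_pos: [0.5349, 0.1374, 0.0801]
tool_rot: [-0.0, 0.851, 0.526, 0.0]
contact_force: [-4.3, -1.0, 13.0]
gripper_width: -0.004
```

```bash
python3 - <<'E'
from h import *
out=[]
for c,b in [("scene",(230,110,370,250)),("wrist",(180,120,400,285))]:
    p=bot.read_camera(c); im=cv2.cvtColor(p["pixels"],cv2.COLOR_RGB2BGR)
    im=cv2.resize(im[b[1]:b[3],b[0]:b[2]],(400,400) if c=="scene" else (400,300),interpolation=cv2.INTER_CUBIC)
    out.append(cv2.convertScaleAbs(im,alpha=1.8))
out[1]=cv2.copyMakeBorder(out[1],0,100,0,0,cv2.BORDER_CONSTANT)
cv2.imwrite("pics/press.png",np.hstack(out)); s=bot.get_obs(); print(s["eef_pos"],s["contact_force"],s["torque"])
E
```

```text
[0.53493666 0.13739234 0.08019149] [-4.66383427 -0.77754906 14.43383832] [-0.0956843   0.91186978 -0.00465945]
```

View pics/press.png

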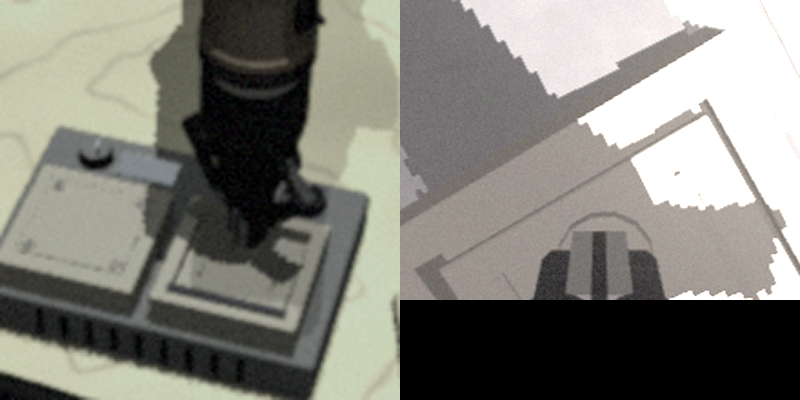

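Call:
step_arm:
  increments:
    - [0,0,0.1,0,0,0,1]
    - [0,0,0,0,0,0,1]
    - [0,0,0,0,0,0,1]

```text
t: 5.65
eef_pos: [0.535, 0.1374, 0.0799]
tool_rot: [-0.0, 0.851, 0.526, 0.0]
contact_force: [-6.8, -1.1, 20.4]
gripper_width: 0.004
```

A hard stop at z ≈ 0.080, which is the expected bottom, held for over 0.5 s. I'm withdrawing now.

Call:
step_arm:
  increments:
    - [0,0,-3,0,0,0,1]
    - [-0.4,-0.9,-4,0,0,0,1]
    - [-0.4,-0.9,-4,0,0,0,1]
    - [-0.4,-0.9,-4,0,0,0,1]
    - [0,0,-3,0,0,0,1]
    - [0,0,0,0,0,0,1]
    - [0,0,0,0,0,0,1]
    - [0,0,0,0,0,0,1]
    - [0,0,0,0,0,0,1]
    - [0,0,0,0,0,0,1]
    - [0,0,0,0,0,0,1]
    - [0,0,0,0,0,0,1]

```text
t: 6.85
eef_pos: [0.5053, 0.1385, 0.2579]
tool_rot: [-0.0, 0.851, 0.526, -0.0]
contact_force: [-0.6, 1.1, 0.7]
gripper_width: 0.001
```

```bash
python3 - <<'E'
from h import *
out=[]
for c,b in [("scene",(230,110,370,250)),("wrist",(0,0,560,420))]:
    p=bot.read_camera(c); im=cv2.cvtColor(p["pixels"],cv2.COLOR_RGB2BGR)
    im=cv2.resize(im[b[1]:b[3],b[0]:b[2]],(400,400) if c=="scene" else (400,300),interpolation=cv2.INTER_CUBIC)
    out.append(cv2.convertScaleAbs(im,alpha=1.4))
out[1]=cv2.copyMakeBorder(out[1],0,100,0,0,cv2.BORDER_CONSTANT)
cv2.imwrite("pics/after.png",np.hstack(out)); s=bot.get_obs(); print(s["t"],s["eef_pos"],s["contact_force"])
E
```

```text
6.95 [0.50535084 0.13853628 0.25815347] [ 0.30285254 -0.46899475  0.77924561]
```

View pics/after.png

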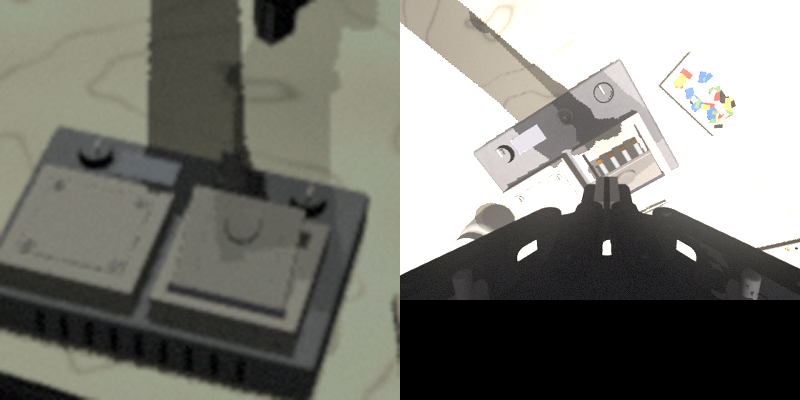

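The hatch is open: the wrist view shows fuses under the raised flap. I'll move the hand further away (+y, well above everything) and check the angle and the loose objects.

Call:
step_arm:
  increments:
    - [3,-2,-1,0,0,0,1]
    - [3,-2,0,0,0,0,1]
    - [3,-2,0,0,0,0,1]
    - [3,-2,0,0,0,0,1]
    - [3,-2,0,0,0,0,1]
    - [3,-2,0,0,0,0,1]
    - [0,0,0,0,0,0,1]
    - [0,0,0,0,0,0,1]
    - [0,0,0,0,0,0,1]
    - [0,0,0,0,0,0,1]

```text
t: 7.95
eef_pos: [0.4792, 0.3517, 0.2684]
tool_rot: [0.0, 0.851, 0.525, -0.0]
contact_force: [-0.2, -0.0, -0.1]
gripper_width: 0.003
```

```bash
python3 - <<'E'
from h import *
out=[];R=[]
ps={c:bot.read_camera(c) for c in("scene","top")}
for c,b in [("scene",(150,110,400,297)),("top",(150,150,430,360))]:
    p=ps[c]; im=cv2.cvtColor(p["pixels"],cv2.COLOR_RGB2BGR)
    out.append(cv2.resize(im[b[1]:b[3],b[0]:b[2]],(400,300),interpolation=cv2.INTER_CUBIC))
    r=bot.pinpoint(p,"press_pad"); print(c,[(x["score"],x["point"]) for x in r[:2]]); R.append(ray(p,r[0]["point"]) if r else None)
    for n,z in dict(nozzle=.05,jar=0,offcut=0,screwdriver=0).items():
        for q in bot.pinpoint(p,n)[:1]: print(n,round(q["score"],2),np.round(onz(p,q["point"],z),3))
    h=np.array([.595,.142]);ax=np.array([np.cos(.085),np.sin(.085)])
    for a in (0,.55,.75):
        xy=h-ax*(.06*np.cos(a)-.008*np.sin(a)*-1*-1); z=.077+.06*np.sin(a)+.008*np.cos(a)
        print(a,np.round(proj(p,np.array([*xy,z])),1))
(o1,d1),(o2,d2)=R
A=np.stack([d1,-d2],1);k=np.linalg.lstsq(A,o2-o1,rcond=None)[0]
print("tri",o1+k[0]*d1,o2+k[1]*d2)
cv2.imwrite("pics/final.png",cv2.convertScaleAbs(np.hstack(out),alpha=1.3)); s=bot.get_obs();print(s["t"],s["eef_pos"])
E
```

```text
scene [(0.98, [312.4, 185.8]), (0.23, [318.3, 211.6])]
nozzle 0.68 [0.457 0.095 0.05 ]
jar 0.95 [ 0.573 -0.133  0.   ]
offcut 0.59 [0.522 0.299 0.   ]
screwdriver 0.95 [0.69  0.078 0.   ]
0 [316. 193.]
0.55 [314.9 187.6]
0.75 [314.  187.6]
top [(0.86, [254.5, 238.3])]
nozzle 0.67 [0.454 0.093 0.05 ]
jar 0.66 [ 0.572 -0.128  0.   ]
offcut 0.93 [0.531 0.307 0.   ]
screwdriver 0.8 [0.679 0.079 0.   ]
0 [254.7 252.5]
0.55 [253.7 243.7]
0.75 [253.4 238.7]
tri [0.55728864 0.13522465 0.12826851] [0.5568573  0.13641067 0.12830041]
8.55 [0.47857011 0.35324346 0.26830306]
```

View pics/final.png

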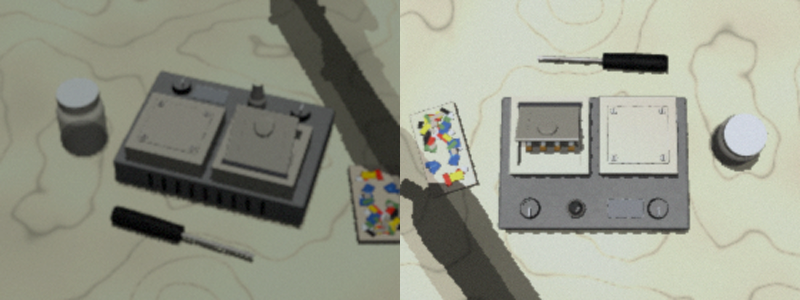

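The pad triangulates to z = 0.128, about 43 mm up and 22 mm back, which matches 0.75 rad. The loose objects are where they were.

```bash
python3 -c "
from station import bot
print(bot.hand_in())"
```

```text
the job is handed in; nothing more can be done
None
```

The fuse hatch is open and stayed open after I took the hand away, and I have handed the job in. I pressed the pad once with the shut fingertips, down to the hard stop. The tip reached 0.080 m, the force rose to about 20 N, and I held it there for over 0.5 s. I then withdrew straight up and moved the arm well clear.

- **Hatch angle:** in the last pictures the pad was about 43 mm higher and 22 mm further back than when shut. That fits the expected 0.75 rad, and the fuses are visible underneath.
- **Loose objects:** the nozzle, jar, offcut and screwdriver were within about 10 mm of their first positions, which is the scatter of the detector. Nothing looked moved in the pictures.
- **Blank cover:** I did not touch it.
- **A reading that disagreed:** the force stayed near zero over most of the press (0.4 N at 83 mm and 1.8 N at 81 mm), less than the stated 4 to 6 N. It only climbed at the stop.

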